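# Clamp the feeder tub shut with its wire bail

### The arm

A 6-joint arm with a two-finger parallel gripper is mounted at the origin on the work surface. World frame = base frame: x ahead of the robot, y to its left, z up, the work surface at z = 0. Lengths are in mm, angles in rad, forces in N, time in s.
With the tool pointing down it reaches from about 375 to 925 mm from the base axis. Payload 5.7 kg.
Tool frame: the origin (TCP) lies at the centre of the arm's flange, where the gripper is bolted on; the fingertips stand 173 mm ahead of it and the grasp point (between the pads) lies 155 mm ahead of it (finger_overhang is the z of the fingertips in the tool frame, in mm); z points along the fingers, y is the direction in which the jaws open and shut (so a half turn about z gives the same grasp; the last joint's range is limited). The gripper opens to 85 mm and grips with 20 to 120 N. Pads are 22 mm wide; open, the fingers measure 114 mm over their backs; the gripper's body (76 mm by 85 mm) begins 54 mm behind the grasp point. The pads swing forward as they close: fully open they stand 13 mm farther back than shut.
Start: joints at [0.996, 0.359, 1.51, -0, 1.272, -0.115], TCP at [266.26, 537.672, 404.667] pointing down, gripper open.
Joint ranges: [-2.97, 2.97], [-1.01, 2.36], [0.21, 2.38], [-0.96, 4.11], [0.2, 2.71], [-2.98, 2.98]. Speed limits (rad/s): [2.39, 2.39, 3.14, 3.14, 3.14, 3.14].

### API

Orientations are given as a rotation vector (axis times angle).
In Python, from rig import get_state, camera, hand_in, find_in, pinpoint, finger_overhang gives the robot as it stands.
- The arm moves only by the shell command python3 -m crank 'ROWS' [OPENING] [FORCE]. ROWS is JSON, a list of rows, each an object with "delta_pos": the shift along the tool's x, y, z each as a share of 0.05 m, from -1 to 1, a list of three; "twist": the turn about the tool's z as a share of 4 degrees, from -1 to 1. A call has 1 to 12 rows; each row shifts and turns the pose as measured when the row begins, along the tool's axes as they then stand; what a row does not reach is not made up. A row lasts 1/10 s, in which the tool goes at most 50 mm and 8.59 degrees, less where a joint would pass 70% of its speed; a pose out of reach is approached as far as the arm can. A call with a number of a shift or a turn outside -1 to 1 is refused whole. A call with a gripper value outside its range is refused whole. OPENING is the closure, from -1 (fully open) to 1 (shut), set as the call begins (- or left out, the last holds). The fingers move at their own pace and stop on an object; FORCE is the grip in N (left out, the last holds). Time passes only in rows, so rows that do not move let the fingers close. It gives the time, the measured TCP pose, the force and the opening at its end, in the units of the state.
- get_state(): the state, without advancing time (a new reading comes with each control period).
- camera(name): name is "side" or "top" or "wrist"; returns a dict with "frame" (480x640x3 uint8, red, green, blue), "camera_matrix" (3x3 intrinsics, pixels), "dist_coeffs" ([k1, k2, p1, p2, k3] as OpenCV has them; the pictures are not rectified), "cam_to_world" (4x4, takes a point from camera to world coordinates). Camera axes: x right, y down, z forward; pixel columns grow to the right and rows downward; lengths in mm; the calibration is good to about 2 mm. A picture is of the moment at which its call begins. There is no depth.
- hand_in(): hands the job in, once; it reports no verdict.
Trained networks look in the newest picture that a camera, given by its name, has taken for a name from the list of things; names that differ only in an ending like _2 or _b are one class to them, and where a whole thing is asked for, a point or a joint stands for the part that bears it (a point fixed in the world has none). Each returns a list of dicts, best first, with "p" (0 to 1); they miss things now and then, are a little off and sometimes report something else, mostly with a low value. They report only what shows in the picture. A call takes as long as a camera call. They do not tell look-alikes from the thing itself.
- find_in(thing, camera): "centre" ([column, row] in pixels, amid what is visible of it).
- pinpoint(thing, camera): "centre" ([column, row] in pixels: a listed point, or the origin of a listed thing).
The state is a dict: "clock": time; "qpos": joint angles; "qd": joint speeds; "effort": joint torques, N m; "tcp_pos": TCP position; "ee_rot": TCP orientation; "wrist_force": force on the tool from outside, world axes, zero at the start; "moment": the same for the moment, N m; "grip_width": opening from 0.0 (shut) to 1.0 (fully open).
Only numpy, scipy, OpenCV 4.12 (cv2) and the standard library are available. Lean on these libraries where they do the work, as an engineer would, in place of code of your own. Each camera call takes 0.05 s, during which the arm holds its last target.

### The job

Put the blue lid on the clear round feeder tub so that it sits flat and fully home on the rim, then swing the tub's wire bail up and over the lid, past its centre, until it holds itself down on the lid's knob and clamps the lid shut. Leave everything else on the bench where it is, and do not flip the switch.

Things in the scene. Friction and masses are not known exactly. Their poses are not given: they have to be found in the camera images.
- tub: Clear round acrylic tub screwed to the bench: 90 mm diameter, rim 103 mm high, wall 4 mm (mouth 82 mm), grey foot 120 mm wide, steel band and ears at the neck. Origin: centre of the underside at bench height; z up, -x towards the side where the bail is parked, y along the bail's hinge axis. Stands left or right of the middle, turned up to 0.45 rad.
- bail_hinge (a point): Middle of the bail's hinge axis, inside the tub: at tub frame x = -23 mm, y = 0, z = 75 mm; the axis runs along the tub's y. The bail is a U of 5 mm steel wire: two side arms 70 mm long, at y = +-58 mm, join the hinge to a straight crossbar parallel to the hinge axis. A dark tension spring runs from the +y arm to the tub wall, out to y = 71 mm.
- bail_bar (a point): Middle of the bail's crossbar (116 mm long; moves with the bail). Two orange sleeves to hold, 10 mm diameter, 34 mm long, are centred 32 mm either side of this point along the bar; the bare 5 mm wire between them lands on the lid's knob. Parked, the bar is 82 mm above the bench, 93 mm from the tub's axis, over 40 mm clear of the tub.
- bail (a joint): Swing, rad. 0: parked, 0.10 rad above level; grows as the bar swings up and over to the tub's +x; 1.47: straight up; 1.8: on the knob of a lid fully home; 2.2: stop (no lid). An over-centre spring, dead point 0.95, pushes it back to 0 below that and towards the lid above. About 6 N at the bar lifts it off its park; it clamps with some 5 to 12 N. A lid over 3 mm too high blocks it.
- lid_knob (a point): Grip point on the axis of the knob of the loose blue lid (120 g nominal). Knob 24 mm diameter, 30 mm tall. This point is 10 mm below the knob's top, 20 mm above the lid's upper face, 26 mm above the face that sits on the rim, 36 mm above the plug's foot. z is the lid's up axis. Lies plug down on the bench at first; fully home it is 129 mm above the bench on the tub's axis.
- lid: The same lid; origin at the centre of its plug's foot. Round, so its turn does not matter: blue disc 96 mm diameter, 4 mm thick, over an orange 2 mm seal (sits on the rim) and a white tapered plug, 66 mm wide at its foot, 75 mm at its top, 10 mm high, that enters the mouth with play.
- bowl: Bystander: white ceramic bowl, 100 mm diameter, 40 mm high; origin under its centre.
- jar: Bystander: small yellow supplement jar, 44 mm diameter, 75 mm high; origin under its centre.
- mister: Bystander: green mister bottle, 66 mm diameter, 170 mm high; origin under its centre.
- crate: Bystander: open clear rectangular tub, 140 x 180 x 80 mm high; origin under its centre.
- tweezers: Bystander: orange tweezers lying flat along their x, 140 mm long, 32 mm wide, 10 mm high; origin under their middle.
- snake_hook: Bystander: steel snake hook lying along its y, about 410 mm long, 12 mm thick; origin under its shaft.
- toggle (a joint): Bystander: lever of the black toggle switch box, rad; 0 leaning to the robot as at the start; leave it.
Mind the look-alikes: they are no part of the job. Leave any red look-alike of the tub alone.

How it is judged:
By the outcome, as a careful person would: the job done as asked, in the order asked, and still so for the second after the job is handed in, with the robot touching nothing.
It also fails if it takes over 54 s, if anything falls off the work surface, if the arm or the gripper's body presses on something with over 40 N, if the wrist force passes 120 N, or if a joint passes its speed limit or range.

## Working session

There is one attempt and no reset: what is moved stays moved. The work goes in short steps, Python scripts to look and compute and a shell command to move; the robot and the scene stay as the last step left them, time stands still between calls to the robot, and variables do not carry over. Pictures are saved under pics/ and viewed, and the job is handed in when it is done.

```bash
mkdir -p pics; ls; python3 - <<'E'
from rig import *
import cv2, numpy as np
s=get_state(); print(s)
for n in ["side","top","wrist"]:
    c=camera(n); cv2.imwrite(f"pics/a_{n}.png",c["frame"][:,:,::-1])
    print(n,c["camera_matrix"],c["dist_coeffs"],np.round(c["cam_to_world"],3).tolist())
    for t in ["tub","bail_hinge","bail_bar","lid_knob","lid"]:
        print(t,[(np.round(d["centre"],1).tolist(),round(d["p"],2)) for d in pinpoint(t,n)])
print(finger_overhang)
E
```

```text
pics
{'clock': 0.0, 'qpos': array([ 9.95919743e-01,  3.59502262e-01,  1.51140049e+00, -3.42893123e-06,
        1.27253171e+00, -1.15103002e-01]), 'qd': array([ 8.80292573e-05,  5.81790136e-04,  4.74383947e-04, -1.55246595e-03,
       -6.20856677e-04, -4.19002555e-05]), 'effort': array([ 3.83776525e-03, -5.27622771e+01, -2.78621060e+01,  1.78361961e-04,
        1.33803865e-02,  1.73657611e-05]), 'tcp_pos': array([266.06239591, 537.388159  , 403.867095  ]), 'ee_rot': array([-7.15723171e-01, -3.05833998e+00,  2.72385128e-03]), 'wrist_force': array([-0.22379576,  0.47519088,  0.4697725 ]), 'moment': array([ 0.02850395,  0.04240547, -0.02334346]), 'grip_width': 1.0058366347804606}
side [[438.17063414   0.         314.40172185]
 [  0.         438.17063414 230.43254287]
 [  0.           0.           1.        ]] [-0.06977735  0.          0.          0.          0.        ] [[0.999, -0.024, 0.036, 510.285], [-0.042, -0.752, 0.657, -673.786], [0.011, -0.658, -0.753, 864.82], [0.0, 0.0, 0.0, 1.0]]
tub [([321.1, 301.9], 0.78), ([207.9, 350.1], 0.75), ([238.5, 182.4], 0.71)]
bail_hinge [([230.7,
[... 474 characters left out ...]
, [0.0, 0.0, 0.0, 1.0]]
tub [([382.2, 250.8], 0.9), ([206.5, 338.2], 0.89), ([431.3, 350.9], 0.78), ([329.2, 321.6], 0.41)]
bail_hinge []
bail_bar [([457.4, 395.9], 0.83), ([200.6, 383.9], 0.65), ([401.8, 287.8], 0.53)]
lid_knob [([253.4, 257.3], 0.75)]
lid [([253.9, 259.5], 0.65)]
wrist [[386.77689988   0.         319.74159466]
 [  0.         386.77689988 240.56025563]
 [  0.           0.           1.        ]] [-0.01720379  0.          0.          0.          0.        ] [[0.444, 0.849, 0.286, 192.238], [0.896, -0.421, -0.141, 574.834], [0.001, 0.319, -0.948, 373.024], [0.0, 0.0, 0.0, 1.0]]
tub [([143.5, 361.7], 0.73)]
bail_hinge []
bail_bar [([44.3, 340.1], 0.89)]
lid_knob []
lid []
173.4
```

View pics/a_side.png

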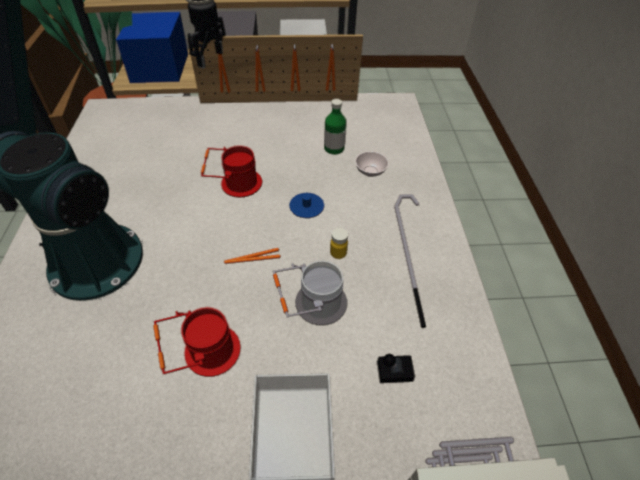

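View pics/a_top.png

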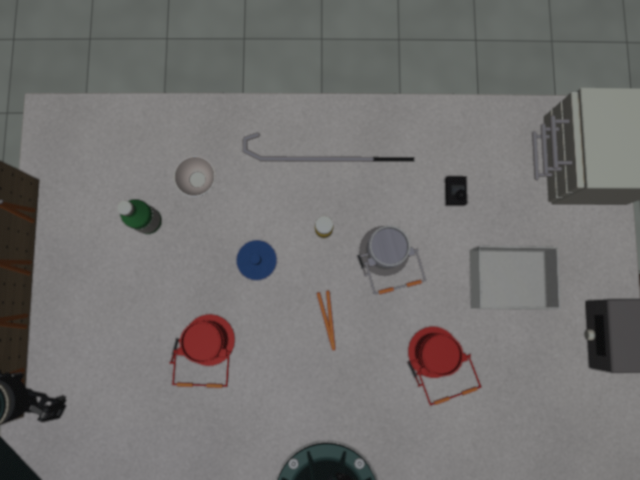

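View pics/a_wrist.png

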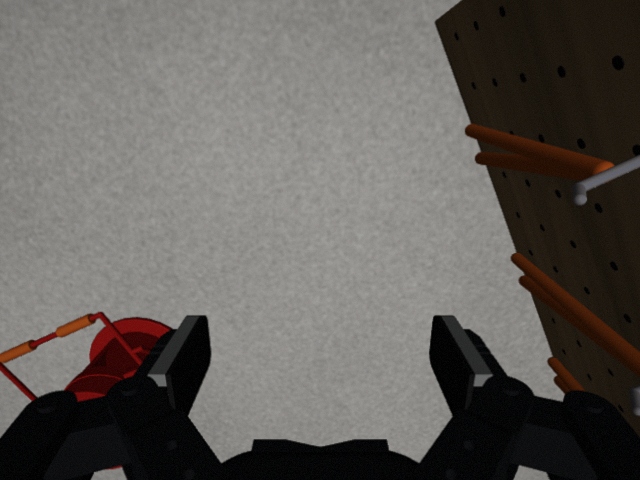

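The clear tub is at top (387,248) / side (321,285), with its bail parked toward the robot. The blue lid is at top (256,259) / side (306,203). The two red tubs are look-alikes. The jar at top (324,227) and the tweezers at (327,320) lie near the path.

```bash
cat > h.py <<'E'
from rig import *
import cv2, numpy as np
from scipy.spatial.transform import Rotation as R
def ray(c,px):
    u=cv2.undistortPoints(np.array([[px]],float),c["camera_matrix"],np.array(c["dist_coeffs"]))[0,0]
    T=np.array(c["cam_to_world"]); return T[:3,3],T[:3,:3]@np.array([u[0],u[1],1])
def atz(c,px,z):
    o,d=ray(c,px); return o+d*(z-o[2])/d[2]
def tri(prs):
    A=np.zeros((3,3));b=np.zeros(3)
    for c,p in prs:
        o,d=ray(c,p);d=d/np.linalg.norm(d);M=np.eye(3)-np.outer(d,d);A+=M;b+=M@o
    return np.linalg.solve(A,b)
def proj(c,P):
    T=np.linalg.inv(np.array(c["cam_to_world"]))
    P=np.atleast_2d(P).astype(float)
    return cv2.projectPoints(P,cv2.Rodrigues(T[:3,:3])[0],T[:3,3],c["camera_matrix"],np.array(c["dist_coeffs"]))[0][:,0]
def blobs(m,box,mn=8):
    x0,y0,x1,y1=box; z=np.zeros_like(m);z[y0:y1,x0:x1]=m[y0:y1,x0:x1]
    n,l,st,ce=cv2.connectedComponentsWithStats(z.astype(np.uint8))
    return [(ce[i].round(2),st[i].tolist()) for i in range(1,n) if st[i,4]>=mn]
def st():
    s=get_state(); r=R.from_rotvec(s["ee_rot"]).as_matrix()
    return s,r
E
python3 - <<'E'
from h import *
t=camera("top");s=camera("side")
def hsv(c): return cv2.cvtColor(c["frame"],cv2.COLOR_RGB2HSV)
ht,hs=hsv(t),hsv(s)
org=lambda h:(h[...,0]>6)&(h[...,0]<22)&(h[...,1]>150)&(h[...,2]>90)
blu=lambda h:(h[...,0]>100)&(h[...,0]<125)&(h[...,1]>120)
bt=blobs(org(ht),(360,270,430,300));bs=blobs(org(hs),(268,265,292,320))
print(bt,bs)
lt=blobs(blu(ht),(230,235,285,285));ls=blobs(blu(hs),(280,185,330,225)); print(lt,ls)
if len(bt)==2 and len(bs)==2:
    for a in bt:
        for b in bs:
            print("sleeve",tri([(t,a[0]),(s,b[0])]))
    for a in bt: print("top@82",atz(t,a[0],82))
    for a in bs: print("side@82",atz(s,a[0],82))
print("lid knob tri",tri([(t,pinpoint("lid_knob","top")[0]["centre"]),(s,pinpoint("lid_knob","side")[0]["centre"])]))
print("lid disc top@14", atz(t,lt[0][0],14), atz(s,ls[0][0],14))
print("knob@36",atz(t,pinpoint("lid_knob","top")[0]["centre"],36),atz(s,pinpoint("lid_knob","side")[0]["centre"],36))
for n,c,b in (("top",t,(340,200,450,310)),("side",s,(255,240,365,340))):
    f=c["frame"][b[1]:b[3],b[0]:b[2]]
    cv2.imwrite(f"pics/b_{n}.png",cv2.resize(f,None,fx=5,fy=5,interpolation=cv2.INTER_CUBIC)[:,:,::-1])
E
```

```text
[(array([413.83, 282.67]), [408, 281, 12, 4, 18]), (array([385.56, 290.17]), [380, 289, 12, 4, 18])] [(array([276.15, 280.1 ]), [274, 274, 6, 13, 41]), (array([283.46, 304.27]), [281, 298, 6, 14, 48])]
[(array([256.13, 259.67]), [238, 241, 38, 38, 1130])] [(array([306.27, 204.89]), [290, 193, 34, 24, 629])]
sleeve [ 467.98476975 -181.78320622  157.63355232]
sleeve [ 475.60095915 -193.88831987   86.66233985]
sleeve [ 459.32282046 -131.50698705   84.36406187]
sleeve [ 467.17764896 -141.50700025    0.70044709]
top@82 [ 476.50002407 -194.63839869   82.        ]
top@82 [ 459.82523189 -131.75194982   82.        ]
side@82 [ 458.76643859 -129.92481408   82.        ]
side@82 [ 474.7549415  -191.10808356   82.        ]
lid knob tri [537.23766867 164.1477389   26.95349309]
lid disc top@14 [533.1471542  162.29986077  14.        ] [532.28180159 161.98221498  14.        ]
knob@36 [537.85656996 163.26027462  36.        ] [535.42393392 154.80502005  36.        ]
```

View pics/b_top.png

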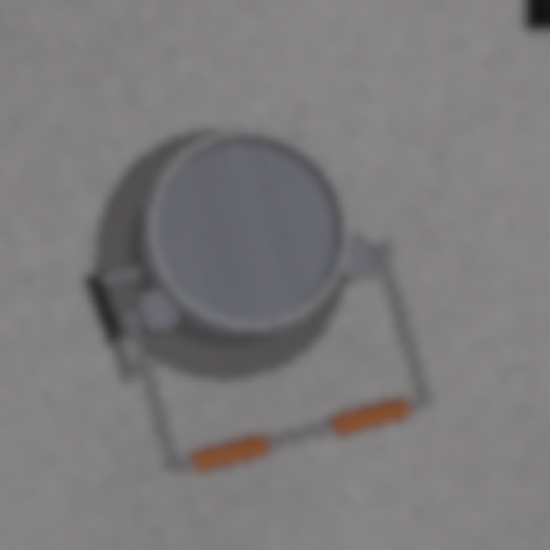

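View pics/b_side.png

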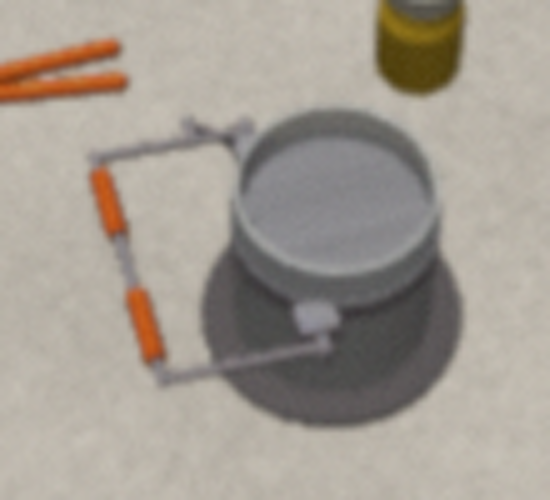

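```bash
cat >> h.py <<'E'
def plan(target,jaw=None):
    """target: TCP xyz; jaw: wanted world direction (2d) of tool y"""
    s,r=st(); d=np.array(target)-s["tcp_pos"]; u=r.T@d/50
    print("tcp",s["tcp_pos"].round(1),"toolx",r[:,0].round(3),"tooly",r[:,1].round(3),"toolz",r[:,2].round(3),"clock",round(s["clock"],2),"q6",s["qpos"][5].round(2),"F",s["wrist_force"].round(1),"g",round(s["grip_width"],3))
    print("units in tool axes",u.round(2))
    if jaw is not None:
        j=r.T@np.array([jaw[0],jaw[1],0]); a=np.degrees(np.arctan2(-j[0],j[1])); a=(a+90)%180-90
        print("twist deg",a.round(2),"units",(a/4).round(2))
E
python3 - <<'E'
from h import *
t=camera("top");s=camera("side")
plan([532.5,162,300],[0.968,0.25])
ax=np.array([557.5,-138.7])
th=np.linspace(0,2*np.pi,200)
for n,c,b in (("top",t,(340,200,450,310)),("side",s,(255,240,365,340))):
    f=cv2.resize(c["frame"][b[1]:b[3],b[0]:b[2]],None,fx=5,fy=5,interpolation=cv2.INTER_CUBIC)
    for rad,z,col in((45,103,(255,0,0)),(60,5,(0,255,0))):
        P=proj(c,np.c_[ax[0]+rad*np.cos(th),ax[1]+rad*np.sin(th),0*th+z])
        P=((P-[b[0],b[1]]+0.5)*5).astype(int); cv2.polylines(f,[P[:,None]],True,col,1)
    cv2.imwrite(f"pics/c_{n}.png",f[:,:,::-1])
for n,c,b in (("top",t,(220,225,290,295)),("side",s,(275,175,340,235))):
    f=cv2.resize(c["frame"][b[1]:b[3],b[0]:b[2]],None,fx=7,fy=7,interpolation=cv2.INTER_CUBIC)
    for rad,z,col in((48,16,(255,0,0)),(12,46,(0,255,0))):
        P=proj(c,np.c_[533+rad*np.cos(th),162+rad*np.sin(th),0*th+z])
        P=((P-[b[0],b[1]]+0.5)*7).astype(int); cv2.polylines(f,[P[:,None]],True,col,1)
    cv2.imwrite(f"pics/d_{n}.png",f[:,:,::-1])
a=[cv2.copyMakeBorder(cv2.imread(f"pics/{k}.png"),0,0,0,0,0) for k in("c_top","c_side","d_top","d_side")]
a=[cv2.resize(x,(400,300*1)) if 0 else cv2.resize(x,None,fx=300/x.shape[0],fy=300/x.shape[0]) for x in a]
w=400;a=[cv2.copyMakeBorder(x,0,0,0,w-x.shape[1],cv2.BORDER_CONSTANT) for x in a]
cv2.imwrite("pics/cd.png",np.vstack([np.hstack(a[:2]),np.hstack(a[2:])]))
E
```

```text
tcp [266.2 537.7 404.7] toolx [-0.896  0.444  0.   ] tooly [ 0.444  0.896 -0.   ] toolz [-0. -0. -1.] clock 1.3 q6 -0.12 F [ 0.4  0.2 -0.3] g 0.999
units in tool axes [-8.11 -4.37  2.09]
twist deg 49.18 units 12.29
```

View pics/cd.png

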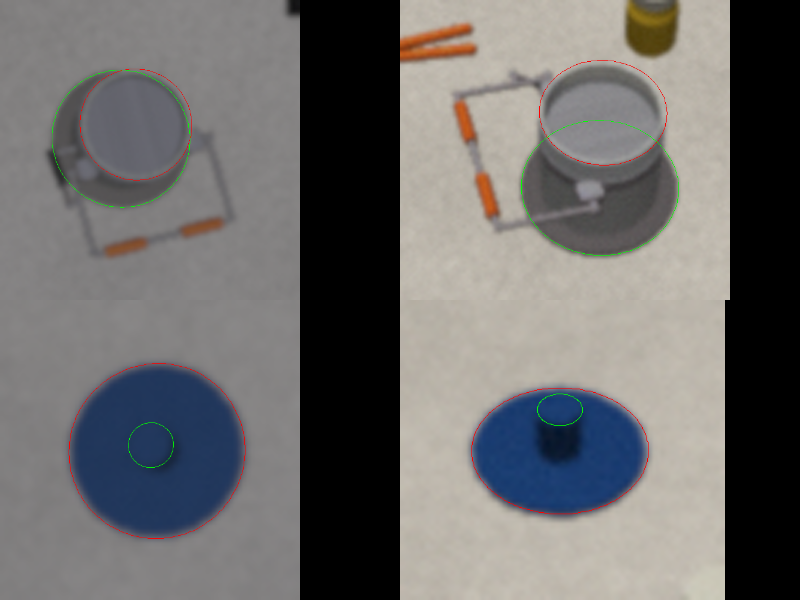

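The predicted rim, foot, disc and knob circles all land on the picture to within about 1 px. So the lid is at (533,162), and the tub axis is at (557.5,-138.7) with yaw 0.25. I'll move above the lid.

```bash
python3 -m crank '[{"delta_pos":[-0.68,-0.36,0],"twist":0},{"delta_pos":[-0.68,-0.36,0],"twist":0},{"delta_pos":[-0.68,-0.36,0],"twist":0},{"delta_pos":[-0.68,-0.36,0],"twist":0},{"delta_pos":[-0.68,-0.36,0],"twist":0},{"delta_pos":[-0.68,-0.36,0],"twist":0},{"delta_pos":[-0.68,-0.36,0],"twist":0},{"delta_pos":[-0.68,-0.36,0],"twist":0},{"delta_pos":[-0.68,-0.36,0],"twist":0},{"delta_pos":[-0.68,-0.36,0],"twist":0},{"delta_pos":[-0.68,-0.36,0],"twist":0},{"delta_pos":[-0.68,-0.36,0],"twist":0}]' -0.2
python3 -m crank '[{"delta_pos":[0,0,0.17],"twist":1},{"delta_pos":[0,0,0.17],"twist":1},{"delta_pos":[0,0,0.17],"twist":1},{"delta_pos":[0,0,0.17],"twist":1},{"delta_pos":[0,0,0.17],"twist":1},{"delta_pos":[0,0,0.17],"twist":1},{"delta_pos":[0,0,0.17],"twist":1},{"delta_pos":[0,0,0.17],"twist":1},{"delta_pos":[0,0,0.17],"twist":1},{"delta_pos":[0,0,0.17],"twist":1},{"delta_pos":[0,0,0.17],"twist":1},{"delta_pos":[0,0,0.17],"twist":1}]'
python3 - <<'E'
from h import *
plan([533,162,260],[0.968,0.25])
E
```

```text
clock: 2.5
tcp_pos: [544.4, 154.1, 405.2]
ee_rot: [0.702, 3.06, 0.009]
wrist_force: [0.6, 0.4, 0.4]
grip_width: 0.602
clock: 3.7
tcp_pos: [551.2, 148.3, 301.6]
ee_rot: [1.936, 2.466, 0.017]
wrist_force: [0.8, -0.2, 0.9]
grip_width: 0.601
tcp [551.2 148.3 301.6] toolx [-0.237  0.971  0.001] tooly [0.971 0.237 0.013] toolz [ 0.012  0.004 -1.   ] clock 3.7 q6 -0.1 F [ 0.8 -0.2  0.9] g 0.601
units in tool axes [ 0.35 -0.3   0.83]
twist deg -0.76 units -0.19
```

```bash
python3 -m crank '[{"delta_pos":[0.35,-0.3,0.3],"twist":-0.2},{"delta_pos":[0,0,0.2],"twist":0},{"delta_pos":[0,0,0],"twist":0},{"delta_pos":[0,0,0],"twist":0}]'
python3 - <<'E'
from h import *
plan([533,162,194],[0.968,0.25])
c=camera("wrist");cv2.imwrite("pics/e.png",c["frame"][:,:,::-1])
print(proj(c,[[533,162,46],[533,162,36]]),pinpoint("lid_knob","wrist")[:2])
th=np.linspace(0,2*np.pi,200)
f=c["frame"].copy()
for rad,z,col in((48,16,(255,0,0)),(12,46,(0,255,0))):
    P=proj(c,np.c_[533+rad*np.cos(th),162+rad*np.sin(th),0*th+z]).astype(int);cv2.polylines(f,[P[:,None]],True,col,1)
cv2.imwrite("pics/e.png",f[:,:,::-1])
E
```

```text
clock: 4.1
tcp_pos: [533.1, 161.9, 275.0]
ee_rot: [1.921, 2.477, 0.016]
wrist_force: [-0.6, -0.9, 0.3]
grip_width: 0.597
tcp [533.1 161.9 275. ] toolx [-0.249  0.969  0.001] tooly [0.968 0.249 0.013] toolz [ 0.012  0.004 -1.   ] clock 4.1 q6 -0.08 F [-0.6 -0.9  0.3] g 0.597
units in tool axes [ 0.   -0.02  1.62]
twist deg -0.07 units -0.02
[[314.48928301 269.07521891]
 [314.48605805 262.34638635]] [{'centre': [317.5, 257.4], 'p': 0.66}]
```

View pics/e.png

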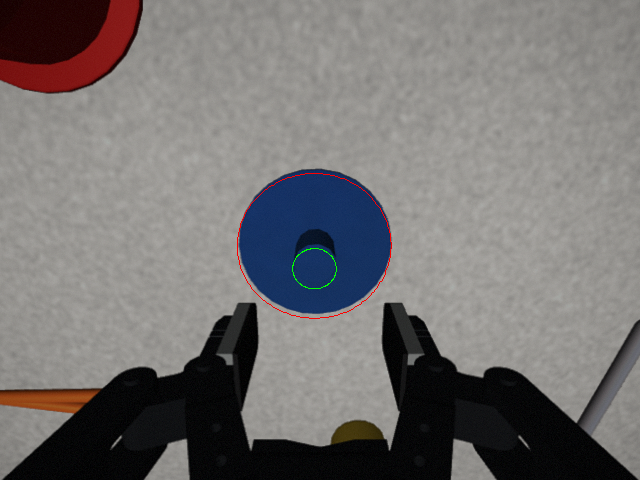

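The overlay shows the lid disc centred at about (315,241), 4 px above my prediction, so roughly 2 mm in +y. The finger midpoint is at column 320. I'll nudge the tool, descend partway, and narrow the jaws.

```bash
python3 -m crank '[{"delta_pos":[0.03,-0.05,0.5],"twist":0},{"delta_pos":[0,0,0.5],"twist":0},{"delta_pos":[0,0,0.3],"twist":0},{"delta_pos":[0,0,0],"twist":0}]' 0.15
python3 - <<'E'
from h import *
import rig; print(rig.finger_overhang)
plan([532,163,196],[0.968,0.25])
c=camera("side");cv2.imwrite("pics/f.png",cv2.resize(c["frame"][120:240,240:380],None,fx=5,fy=5,interpolation=cv2.INTER_CUBIC)[:,:,::-1])
c=camera("wrist");cv2.imwrite("pics/f2.png",c["frame"][:,:,::-1])
E
```

```text
clock: 4.6
tcp_pos: [536.1, 162.6, 213.1]
ee_rot: [1.917, 2.469, 0.03]
wrist_force: [-0.3, 0.3, -0.4]
grip_width: 0.425
173.4
tcp [536.1 162.6 213.1] toolx [-0.247  0.969 -0.   ] tooly [0.969 0.247 0.025] toolz [ 0.024  0.006 -1.   ] clock 4.6 q6 -0.08 F [-0.3  0.3 -0.4] g 0.425
units in tool axes [ 0.03 -0.09  0.34]
twist deg -0.15 units -0.04
```

View pics/f.png

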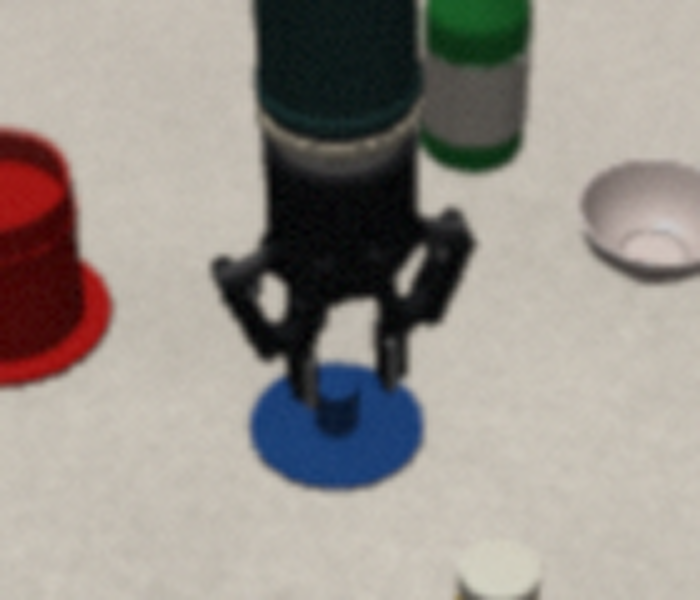

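View pics/f2.png

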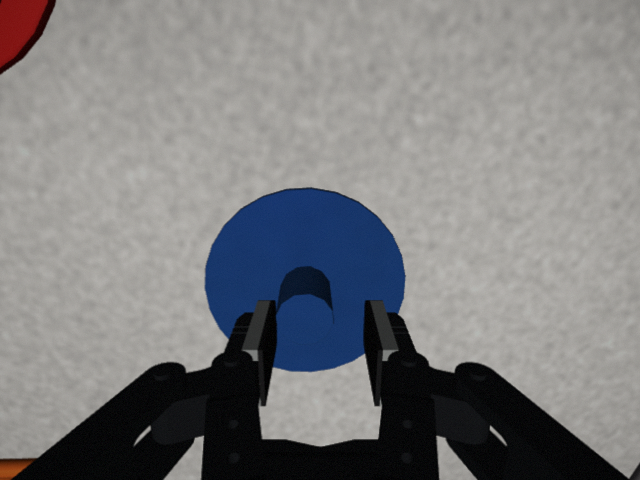

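The tool is tilted about 1.4°, so the grasp centre is about 7 mm too far +x: lid at column 305, fingers at 320. I'll correct that and descend slowly.

```bash
python3 -m crank '[{"delta_pos":[0,-0.07,0],"twist":0},{"delta_pos":[0,-0.07,0],"twist":0},{"delta_pos":[0,0,0.08],"twist":0},{"delta_pos":[0,0,0.08],"twist":0},{"delta_pos":[0,0,0.08],"twist":0},{"delta_pos":[0,0,0.08],"twist":0},{"delta_pos":[0,0,0],"twist":0}]'
python3 - <<'E'
from h import *
plan([530,162,194],[0.968,0.25])
c=camera("wrist");cv2.imwrite("pics/g2.png",c["frame"][:,:,::-1])
E
```

```text
clock: 5.4
tcp_pos: [531.4, 161.1, 200.3]
ee_rot: [1.914, 2.464, 0.04]
wrist_force: [0.9, 0.0, -0.7]
grip_width: 0.425
tcp [531.4 161.1 200.3] toolx [-0.247  0.969 -0.001] tooly [0.968 0.247 0.033] toolz [ 0.032  0.007 -0.999] clock 5.4 q6 -0.08 F [ 0.9  0.  -0.7] g 0.425
units in tool axes [ 0.02 -0.03  0.12]
twist deg -0.16 units -0.04
```

View pics/g2.png

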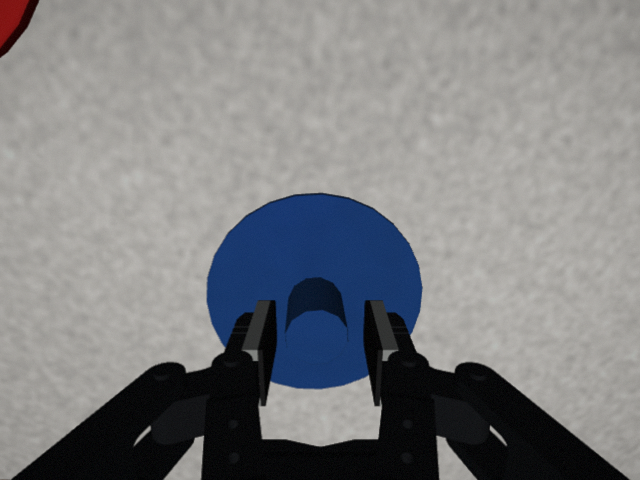

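```bash
python3 -m crank '[{"delta_pos":[0,0,0.13],"twist":0}]' 0.15
python3 -m crank '[{"delta_pos":[0,0,0],"twist":0},{"delta_pos":[0,0,0],"twist":0},{"delta_pos":[0,0,0],"twist":0},{"delta_pos":[0,0,0],"twist":0},{"delta_pos":[0,0,0],"twist":0},{"delta_pos":[0,0,0],"twist":0}]' 0.8 40
python3 - <<'E'
from h import *
plan([530,162,194],[0.968,0.25])
c=camera("side");cv2.imwrite("pics/i.png",cv2.resize(c["frame"][120:240,240:380],None,fx=5,fy=5,interpolation=cv2.INTER_CUBIC)[:,:,::-1])
E
```

```text
clock: 5.55
tcp_pos: [532.1, 161.3, 194.3]
ee_rot: [1.913, 2.463, 0.041]
wrist_force: [0.3, 0.3, -1.1]
grip_width: 0.426
clock: 6.15
tcp_pos: [531.6, 161.2, 193.7]
ee_rot: [1.914, 2.465, 0.039]
wrist_force: [-0.4, -0.4, 0.5]
grip_width: 0.262
tcp [531.6 161.2 193.7] toolx [-0.247  0.969 -0.001] tooly [0.968 0.247 0.032] toolz [ 0.032  0.007 -0.999] clock 6.15 q6 -0.08 F [-0.4 -0.4  0.5] g 0.262
units in tool axes [ 0.02 -0.03 -0.01]
twist deg -0.15 units -0.04
```

View pics/i.png

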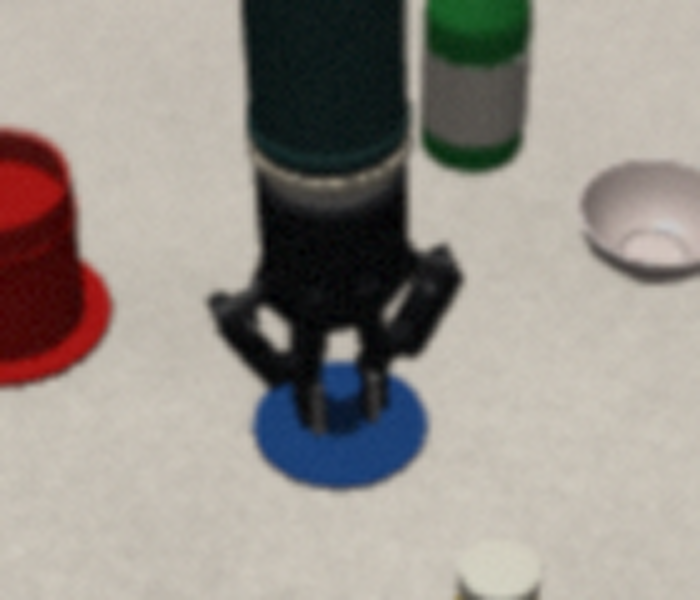

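Opening held at 0.262 (about 22 mm) against a command of 0.1, so the 24 mm knob is gripped. I'll lift.

```bash
python3 -m crank '[{"delta_pos":[0,0,-0.2],"twist":0},{"delta_pos":[0,0,-0.4],"twist":0},{"delta_pos":[0,0,-0.6],"twist":0},{"delta_pos":[0,0,-0.6],"twist":0},{"delta_pos":[0,0,-0.6],"twist":0},{"delta_pos":[0,0,-0.5],"twist":0},{"delta_pos":[0,0,-0.2],"twist":0},{"delta_pos":[0,0,0],"twist":0}]'
python3 - <<'E'
from h import *
plan([557.5,-138.7,345],[0.968,0.25])
c=camera("wrist");cv2.imwrite("pics/j.png",c["frame"][:,:,::-1])
E
```

```text
clock: 7.0
tcp_pos: [525.7, 159.9, 356.7]
ee_rot: [1.915, 2.465, 0.038]
wrist_force: [-1.0, -0.2, -0.9]
grip_width: 0.27
tcp [525.7 159.9 356.7] toolx [-0.247  0.969 -0.001] tooly [0.968 0.247 0.032] toolz [ 0.031  0.007 -1.   ] clock 7.0 q6 -0.08 F [-1.  -0.2 -0.9] g 0.27
units in tool axes [-5.94 -0.87  0.21]
twist deg -0.16 units -0.04
```

View pics/j.png

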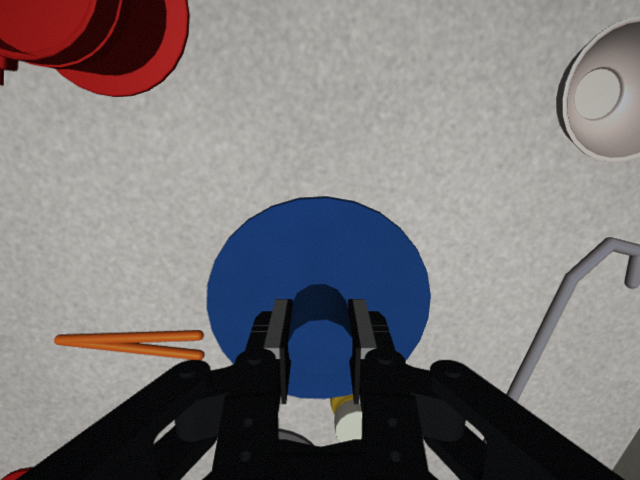

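The lid is held by the knob at image (318,310) and looks level. I'll carry it across to the tub.

```bash
python3 -m crank '[{"delta_pos":[-0.3,-0.05,0],"twist":0},{"delta_pos":[-0.6,-0.1,0],"twist":0},{"delta_pos":[-0.6,-0.1,0],"twist":0},{"delta_pos":[-0.6,-0.1,0],"twist":0},{"delta_pos":[-0.6,-0.1,0],"twist":0},{"delta_pos":[-0.6,-0.1,0],"twist":0},{"delta_pos":[-0.6,-0.1,0],"twist":0},{"delta_pos":[-0.6,-0.1,0],"twist":0},{"delta_pos":[-0.6,-0.1,0],"twist":0},{"delta_pos":[-0.5,-0.1,0],"twist":0},{"delta_pos":[-0.2,0,0],"twist":0},{"delta_pos":[0,0,0],"twist":0}]'
python3 - <<'E'
from h import *
plan([553,-139.8,345],[0.968,0.25])
for n in("side","top","wrist"):
    c=camera(n);cv2.imwrite(f"pics/k_{n}.png",c["frame"][:,:,::-1])
E
```

```text
clock: 8.25
tcp_pos: [544.7, -151.1, 334.1]
ee_rot: [-1.921, -2.475, -0.009]
wrist_force: [-0.7, 0.7, -1.2]
grip_width: 0.262
tcp [ 544.7 -151.1  334.1] toolx [-0.248  0.969  0.01 ] tooly [ 0.969  0.248 -0.001] toolz [-0.003  0.01  -1.   ] clock 8.25 q6 -0.65 F [-0.7  0.7 -1.2] g 0.262
units in tool axes [ 0.18  0.22 -0.22]
twist deg -0.12 units -0.03
```

View pics/k_side.png

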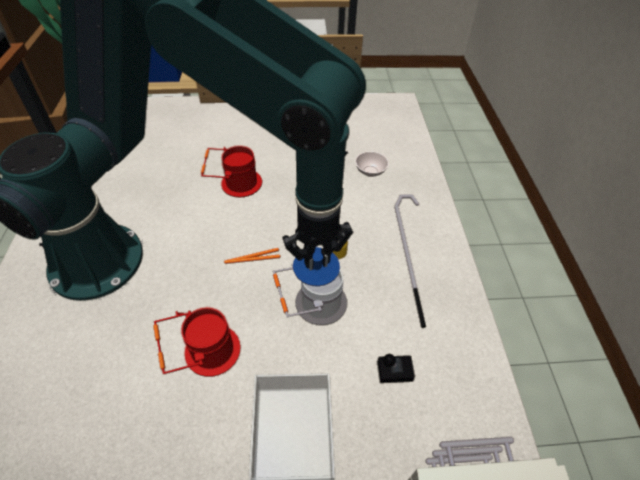

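View pics/k_wrist.png

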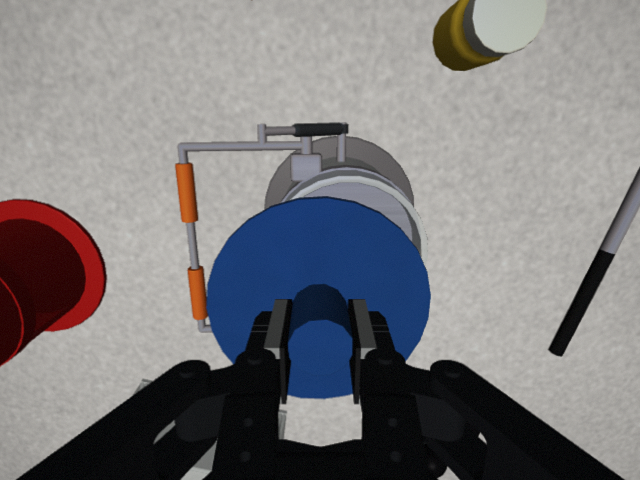

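Over the tub, the lid is still held. It needs about +16 mm along the jaw axis and +7 mm along tool x to centre on the tub axis.

```bash
python3 -m crank '[{"delta_pos":[0.07,0.15,0],"twist":0},{"delta_pos":[0.07,0.16,0],"twist":0},{"delta_pos":[0,0,0],"twist":0}]'
cat > ov.py <<'E'
from h import *
import sys
def lidfit(tag):
    s,r=st(); th=np.linspace(0,2*np.pi,200)
    k=s["tcp_pos"]+r[:,2]*157.7; print("knob est",k.round(1))
    ims=[]
    for n in("side","top","wrist"):
        c=camera(n); f=c["frame"]
        h=cv2.cvtColor(f,cv2.COLOR_RGB2HSV); m=(h[...,0]>100)&(h[...,0]<125)&(h[...,1]>120)
        if n=="wrist": b=(120,80,520,420)
        else:
            p=proj(c,[[557.5,-138.7,110]])[0].astype(int); b=(p[0]-55,p[1]-45,p[0]+55,p[1]+45)
        sc=400/(b[2]-b[0])
        f=cv2.resize(f[b[1]:b[3],b[0]:b[2]],None,fx=sc,fy=sc,interpolation=cv2.INTER_CUBIC)
        for x,y,rad,z,col in((557.5,-138.7,45,103,(255,0,0)),(557.5,-138.7,60,5,(0,255,0)),(k[0],k[1],48,k[2]-20,(255,255,0))):
            P=proj(c,np.c_[x+rad*np.cos(th),y+rad*np.sin(th),0*th+z])
            P=((P-[b[0],b[1]]+0.5)*sc).astype(int);cv2.polylines(f,[P[:,None]],True,col,1)
        ims.append(cv2.copyMakeBorder(f,0,max(0,340-f.shape[0]),0,0,cv2.BORDER_CONSTANT)[:340])
    ims.append(ims[0]*0)
    o=np.vstack([np.hstack(ims[:2]),np.hstack(ims[2:])])
    cv2.imwrite(f"pics/{tag}.png",cv2.resize(o,None,fx=0.88,fy=0.88)[:,:,::-1])
if __name__=="__main__":
    lidfit(sys.argv[1]); plan([557.5,-138.7,290],[0.968,0.25])
E
python3 ov.py l1
```

```text
clock: 8.7
tcp_pos: [558.7, -134.2, 334.9]
ee_rot: [-1.914, -2.479, -0.012]
wrist_force: [0.5, -0.6, -1.2]
grip_width: 0.267
knob est [ 558.2 -132.4  177.2]
tcp [ 557.8 -135.1  334.7] toolx [-0.253  0.968  0.012] tooly [ 0.968  0.253 -0.001] toolz [-0.004  0.011 -1.   ] clock 8.85 q6 -0.62 F [-0.7  0.2 -0.2] g 0.264
units in tool axes [-0.08 -0.02  0.89]
twist deg 0.15 units 0.04
```

View pics/l1.png

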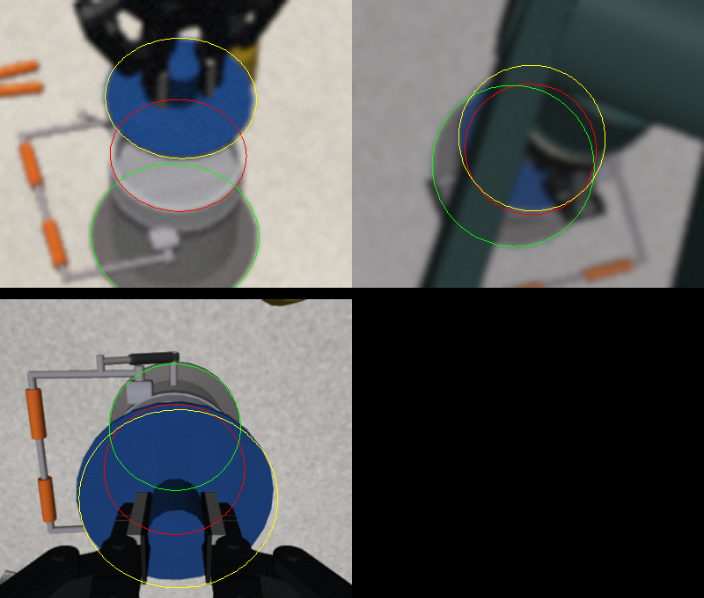

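```bash
python3 - <<'E'
from h import *
c=camera("wrist"); h=cv2.cvtColor(c["frame"],cv2.COLOR_RGB2HSV)
m=(h[...,0]>6)&(h[...,0]<22)&(h[...,1]>150)&(h[...,2]>90)
bb=blobs(m,(100,150,260,400),60)
for b in bb: print(b, atz(c,b[0],82))
P=[atz(c,b[0],82) for b in bb]
if len(P)==2:
    y=(P[0]-P[1])[:2]; print("len",np.linalg.norm(y)); y/=np.linalg.norm(y); x=np.array([y[1],-y[0]]); print("ydir",y,"axis",(P[0]+P[1])[:2]/2+93*x)
c=camera("side"); h=cv2.cvtColor(c["frame"],cv2.COLOR_RGB2HSV)
m=(h[...,0]>100)&(h[...,0]<125)&(h[...,1]>120)
pts=np.argwhere(m[230:290,280:365])[:,::-1]+[280,230]
print("blue cols",pts[:,0].min(),pts[:,0].max(),"row",pts[:,1].max())
rows=np.argwhere(m[230:290,280:365]); 
L=[(r+230,280+rows[rows[:,0]==r][:,1].min(),280+rows[rows[:,0]==r][:,1].max()) for r in np.unique(rows[:,0])]
print(L[-16:])
E
```

```text
(array([160.19, 209.49]), [150, 181, 21, 58, 853]) [ 458.51034304 -129.16786281   82.        ]
(array([173.08, 307.79]), [164, 284, 19, 50, 669]) [ 474.87543677 -191.6407562    82.        ]
len 64.58079204404318
ydir [-0.25340497  0.96736028] axis [ 556.6573964  -136.83764722]
blue cols 300 344 row 277
[(np.int64(262), np.int64(300), np.int64(344)), (np.int64(263), np.int64(300), np.int64(343)), (np.int64(264), np.int64(300), np.int64(343)), (np.int64(265), np.int64(301), np.int64(343)), (np.int64(266), np.int64(301), np.int64(343)), (np.int64(267), np.int64(301), np.int64(342)), (np.int64(268), np.int64(302), np.int64(342)), (np.int64(269), np.int64(303), np.int64(341)), (np.int64(270), np.int64(304), np.int64(340)), (np.int64(271), np.int64(305), np.int64(339)), (np.int64(272), np.int64(305), np.int64(339)), (np.int64(273), np.int64(307), np.int64(338)), (np.int64(274), np.int64(309), np.int64(336)), (np.int64(275), np.int64(311), np.int64(335)), (np.int64(276), np.int64(313), np.int64(332)), (np.int64(277), np.int64(316), np.int64(329))]
```

Lid and tub are offset by 6.3 mm in y, and the wrist and fixed cameras agree on it. I'll correct that and descend to just above entry.

```bash
python3 -m crank '[{"delta_pos":[-0.12,-0.03,0],"twist":0},{"delta_pos":[0,0,0.2],"twist":0},{"delta_pos":[0,0,0.2],"twist":0},{"delta_pos":[0,0,0.2],"twist":0},{"delta_pos":[0,0,0],"twist":0}]'
python3 ov.py l2
```

```text
clock: 9.45
tcp_pos: [556.7, -142.8, 301.7]
ee_rot: [-1.917, -2.475, -0.009]
wrist_force: [-0.7, -0.9, -1.2]
grip_width: 0.265
knob est [ 555.9 -141.   144. ]
tcp [ 557.6 -142.9  303.5] toolx [-0.251  0.968  0.01 ] tooly [0.968 0.251 0.001] toolz [-0.002  0.01  -1.   ] clock 9.6 q6 -0.63 F [-0.3 -0.5 -1.3] g 0.263
units in tool axes [0.08 0.02 0.27]
twist deg 0.04 units 0.01
```

View pics/l2.png

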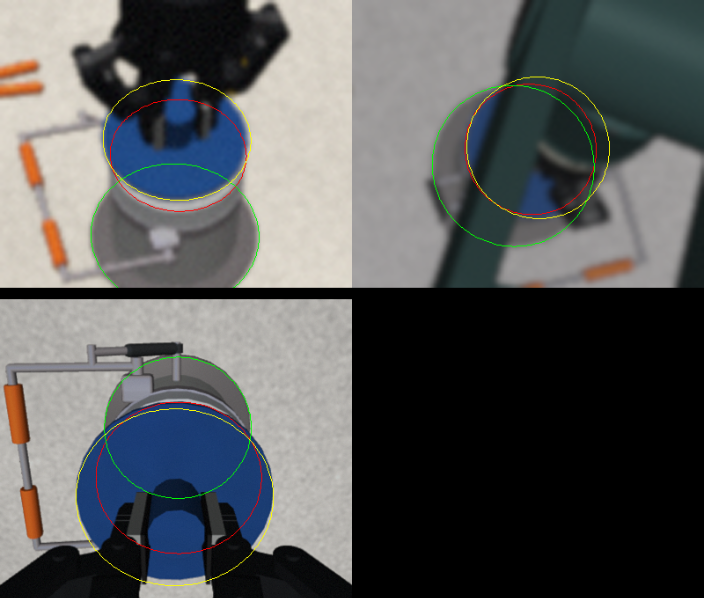

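```bash
python3 -m crank '[{"delta_pos":[0.05,0.03,0],"twist":0},{"delta_pos":[0,0,0.1],"twist":0},{"delta_pos":[0,0,0.1],"twist":0},{"delta_pos":[0,0,0],"twist":0}]'
python3 ov.py l3
```

```text
clock: 10.0
tcp_pos: [559.1, -139.7, 294.0]
ee_rot: [-1.919, -2.48, -0.012]
wrist_force: [-0.2, -0.7, -0.7]
grip_width: 0.266
knob est [ 559.2 -138.3  136.3]
tcp [ 559.4 -139.9  294.6] toolx [-0.251  0.968  0.009] tooly [0.968 0.251 0.003] toolz [ 0.001  0.009 -1.   ] clock 10.15 q6 -0.63 F [-0.2  0.7 -1.4] g 0.268
units in tool axes [ 0.03 -0.03  0.09]
twist deg 0.05 units 0.01
```

View pics/l3.png

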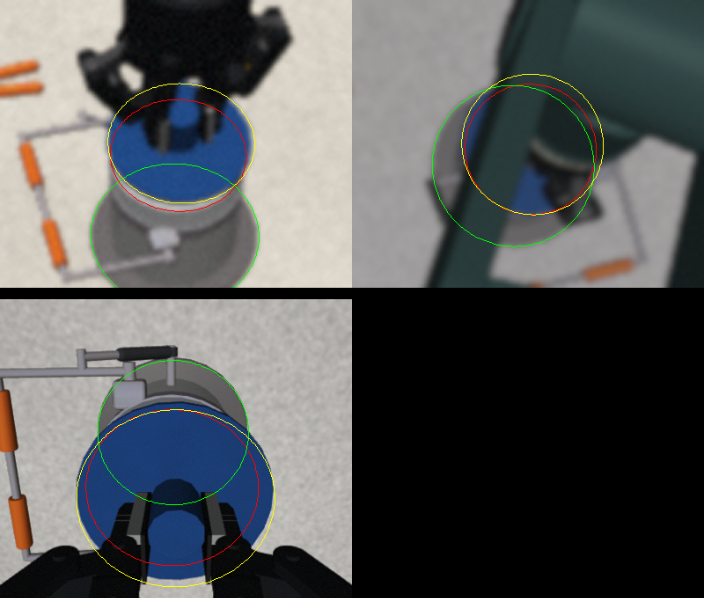

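```bash
python3 -m crank '[{"delta_pos":[0,-0.03,0.06],"twist":0},{"delta_pos":[0,0,0.06],"twist":0},{"delta_pos":[0,0,0],"twist":0}]'
python3 -m crank '[{"delta_pos":[0,0,0.05],"twist":0},{"delta_pos":[0,0,0.05],"twist":0}]'

```

```text
clock: 10.45
tcp_pos: [557.9, -140.4, 288.4]
ee_rot: [-1.92, -2.481, -0.013]
wrist_force: [-0.0, 0.6, -1.5]
grip_width: 0.272
clock: 10.65
tcp_pos: [557.8, -140.4, 286.0]
ee_rot: [-1.92, -2.482, -0.013]
wrist_force: [-11.6, 3.8, 38.9]
grip_width: 0.267
```

Contact came at TCP z 286.0 against an expected 286.7, with 39 N, so the lid is seated or nearly so. I'll release and look.

```bash
python3 -m crank '[{"delta_pos":[0,0,0],"twist":0},{"delta_pos":[0,0,0],"twist":0},{"delta_pos":[0,0,0],"twist":0}]' 0.1
python3 -m crank '[{"delta_pos":[0,0,-0.1],"twist":0},{"delta_pos":[0,0,-0.3],"twist":0},{"delta_pos":[0,0,-0.5],"twist":0},{"delta_pos":[0,0,-0.3],"twist":0},{"delta_pos":[0,0,0],"twist":0}]' 
cat > fit.py <<'E'
from h import *
import sys
th=np.linspace(0,2*np.pi,200); ims=[]
plan([557.5,-138.7,290],[0.968,0.25])
for n in("side","top","wrist"):
    c=camera(n); f=c["frame"]
    p=proj(c,[[545,-142,110]])[0].astype(int); w=60 if n!="wrist" else 150; b=(max(0,p[0]-w),max(0,p[1]-w*3//4),p[0]+w,p[1]+w*3//4)
    f=f[b[1]:b[3],b[0]:b[2]]; sc=400/f.shape[1]
    f=cv2.resize(f,None,fx=sc,fy=sc,interpolation=cv2.INTER_CUBIC); raw=f.copy()
    for rad,z,col in((48,109,(255,255,0)),(12,139,(0,255,0))):
        P=proj(c,np.c_[557.5+rad*np.cos(th),-138.4+rad*np.sin(th),0*th+z])
        P=((P-[b[0],b[1]]+0.5)*sc).astype(int);cv2.polylines(f,[P[:,None]],True,col,1)
    ims.append(cv2.copyMakeBorder(f,0,max(0,300-f.shape[0]),0,0,cv2.BORDER_CONSTANT)[:300])
    if n=="side": ims.append(raw[:300])
cv2.imwrite(f"pics/{sys.argv[1]}.png",np.vstack([np.hstack(ims[:2]),np.hstack(ims[2:])])[:,:,::-1])
E
python3 fit.py m1
```

```text
clock: 10.95
tcp_pos: [558.2, -140.6, 287.2]
ee_rot: [-1.922, -2.484, -0.014]
wrist_force: [0.5, -0.8, 0.3]
grip_width: 0.453
clock: 11.45
tcp_pos: [557.8, -141.0, 348.2]
ee_rot: [-1.92, -2.481, -0.012]
wrist_force: [0.8, 0.1, 0.4]
grip_width: 0.45
tcp [ 557.8 -141.   348.2] toolx [-0.251  0.968  0.008] tooly [0.968 0.251 0.004] toolz [ 0.001  0.009 -1.   ] clock 11.45 q6 -0.63 F [0.8 0.1 0.4] g 0.45
units in tool axes [0.04 0.   1.16]
twist deg 0.04 units 0.01
```

View pics/m1.png

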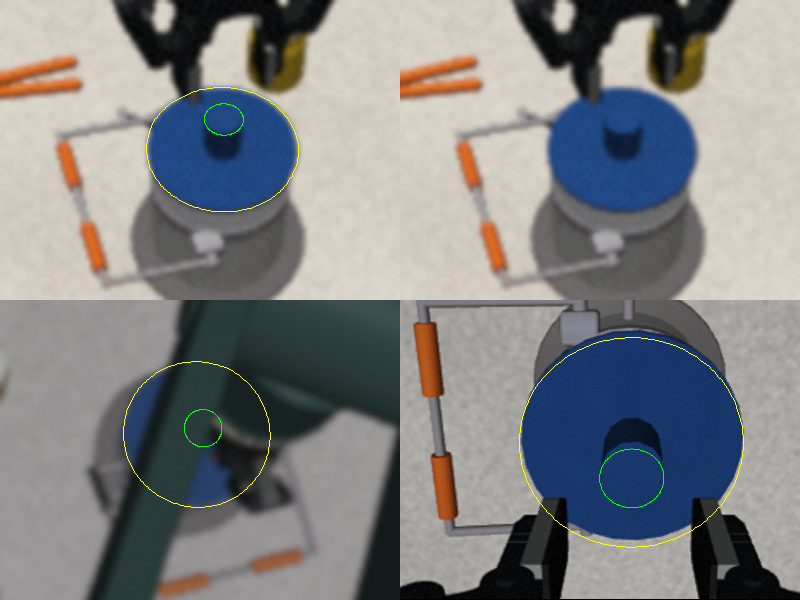

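The lid is flat and home: the disc and knob outlines predicted for z=109 and 139 match in the side and wrist views. Next I'll go over the -y sleeve at about (475,-192).

```bash
python3 -m crank '[{"delta_pos":[-0.12,-0.37,0],"twist":0},{"delta_pos":[-0.12,-0.37,0],"twist":0},{"delta_pos":[-0.12,-0.37,0],"twist":0},{"delta_pos":[-0.12,-0.37,0],"twist":0},{"delta_pos":[-0.13,-0.38,0],"twist":0},{"delta_pos":[0,0,0.4],"twist":0},{"delta_pos":[0,0,0.4],"twist":0},{"delta_pos":[0,0,0],"twist":0}]' 0.1
python3 - <<'E'
from h import *
plan([475.3,-193.7,239],[0.968,0.25])
c=camera("wrist"); h=cv2.cvtColor(c["frame"],cv2.COLOR_RGB2HSV); cv2.imwrite("pics/n.png",c["frame"][:,:,::-1])
m=(h[...,0]>6)&(h[...,0]<22)&(h[...,1]>150)&(h[...,2]>90)
for b in blobs(m,(100,0,540,480),60): print(b, atz(c,b[0],82))
E
```

```text
clock: 12.4
tcp_pos: [461.3, -195.6, 296.9]
ee_rot: [-1.907, -2.466, -0.002]
wrist_force: [0.5, 1.0, 0.3]
grip_width: 0.447
tcp [ 461.3 -195.6  296.9] toolx [-0.251  0.968  0.02 ] tooly [ 0.968  0.251 -0.014] toolz [-0.018  0.016 -1.   ] clock 12.4 q6 -0.8 F [0.5 1.  0.3] g 0.447
units in tool axes [-0.06  0.3   1.15]
twist deg 0.06 units 0.02
(array([356.12, 159.98]), [346, 124, 22, 74, 1462]) [ 458.61656661 -128.95759388   82.        ]
(array([352.83, 286.31]), [344, 255, 19, 64, 1088]) [ 474.97024141 -191.50178057   82.        ]
```

View pics/n.png

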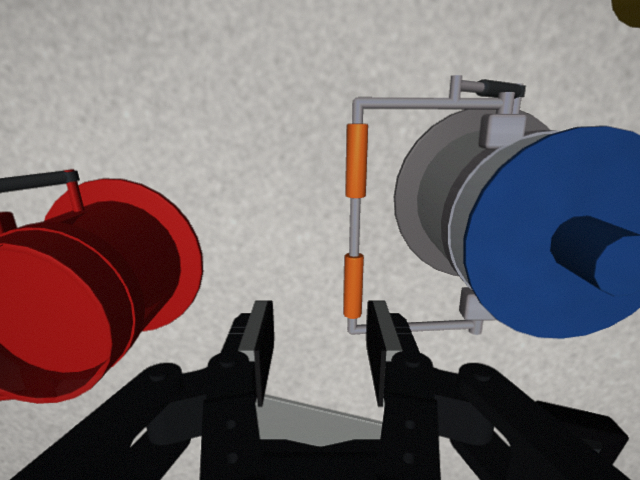

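```bash
python3 -m crank '[{"delta_pos":[-0.04,0.18,0],"twist":0},{"delta_pos":[-0.04,0.17,0],"twist":0},{"delta_pos":[0,0,0.3],"twist":0},{"delta_pos":[0,0,0.3],"twist":0},{"delta_pos":[0,0,0],"twist":0}]'
python3 - <<'E'
from h import *
plan([478,-194.7,239],[0.968,0.25])
s,r=st(); print("grasp pt",s["tcp_pos"]+155*r[:,2])
c=camera("wrist"); h=cv2.cvtColor(c["frame"],cv2.COLOR_RGB2HSV); cv2.imwrite("pics/o.png",c["frame"][:,:,::-1])
c=camera("side");p=proj(c,[[500,-170,110]])[0].astype(int);cv2.imwrite("pics/o2.png",cv2.resize(c["frame"][p[1]-60:p[1]+60,p[0]-80:p[0]+80],None,fx=5,fy=5,interpolation=cv2.INTER_CUBIC)[:,:,::-1])
E
```

```text
clock: 12.95
tcp_pos: [484.5, -195.9, 270.4]
ee_rot: [-1.912, -2.474, -0.005]
wrist_force: [-0.4, 0.1, 0.1]
grip_width: 0.45
tcp [ 484.5 -195.9  270.4] toolx [-0.252  0.968  0.013] tooly [ 0.968  0.253 -0.007] toolz [-0.01   0.011 -1.   ] clock 12.95 q6 -0.78 F [-0.4  0.1  0.1] g 0.45
units in tool axes [ 0.05 -0.12  0.63]
twist deg 0.14 units 0.03
grasp pt [ 482.99909128 -194.16988185  115.44460613]
```

View pics/o.png

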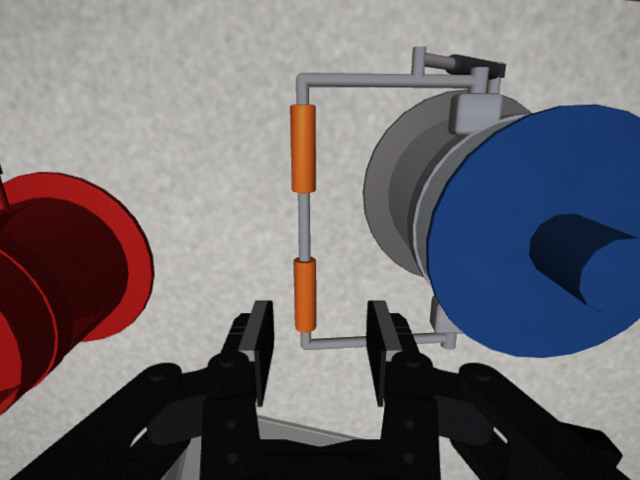

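View pics/o2.png

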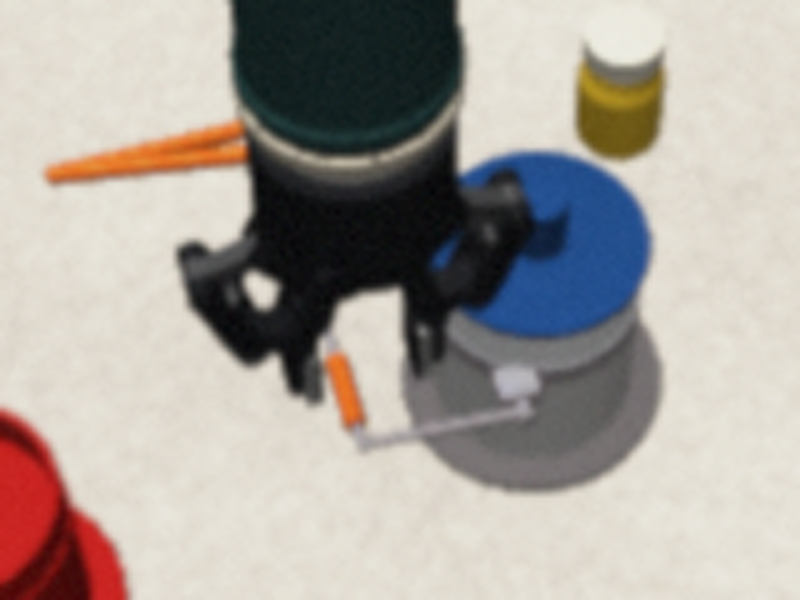

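The finger midpoint is about 7 mm beyond the sleeve (columns 320 vs 304). I'll correct and lower onto it.

```bash
python3 -m crank '[{"delta_pos":[0.04,-0.07,0],"twist":0},{"delta_pos":[0.04,-0.06,0],"twist":0},{"delta_pos":[0,0,0],"twist":0},{"delta_pos":[0,0,0.15],"twist":0},{"delta_pos":[0,0,0.15],"twist":0},{"delta_pos":[0,0,0.1],"twist":0},{"delta_pos":[0,0,0],"twist":0}]'
python3 - <<'E'
from h import *
plan([478,-194.7,239],[0.968,0.25])
s,r=st(); print("grasp pt",s["tcp_pos"]+155*r[:,2])
c=camera("wrist"); h=cv2.cvtColor(c["frame"],cv2.COLOR_RGB2HSV); cv2.imwrite("pics/p.png",c["frame"][:,:,::-1])
E
```

```text
clock: 13.75
tcp_pos: [477.8, -193.9, 252.8]
ee_rot: [-1.915, -2.48, -0.006]
wrist_force: [0.1, 0.2, 0.2]
grip_width: 0.455
tcp [ 477.8 -193.9  252.8] toolx [-0.253  0.968  0.009] tooly [ 0.968  0.253 -0.002] toolz [-0.004  0.008 -1.   ] clock 13.75 q6 -0.78 F [0.1 0.2 0.2] g 0.455
units in tool axes [-0.02 -0.    0.28]
twist deg 0.15 units 0.04
grasp pt [ 477.18444972 -192.68223424   97.82739279]
```

View pics/p.png

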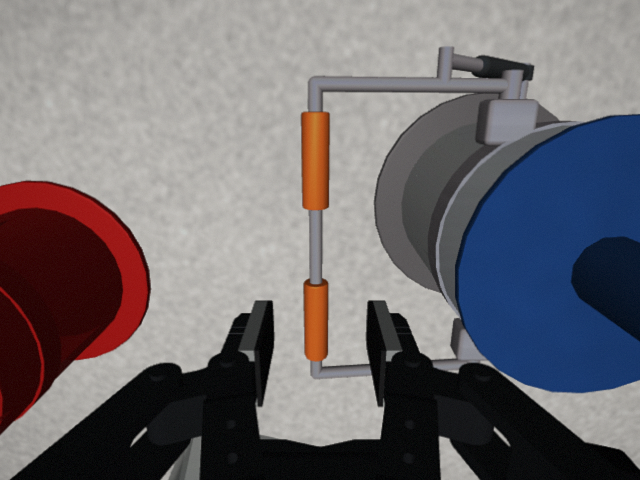

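Sleeve at column 316, finger midpoint at 320: good. I'll go down another 15 mm and close.

```bash
python3 -m crank '[{"delta_pos":[0,-0.04,0.12],"twist":0},{"delta_pos":[0,0,0.12],"twist":0},{"delta_pos":[0,0,0.06],"twist":0},{"delta_pos":[0,0,0],"twist":0}]'
python3 -m crank '[{"delta_pos":[0,0,0],"twist":0},{"delta_pos":[0,0,0],"twist":0},{"delta_pos":[0,0,0],"twist":0},{"delta_pos":[0,0,0],"twist":0},{"delta_pos":[0,0,0],"twist":0},{"delta_pos":[0,0,0],"twist":0}]' 1 60
python3 - <<'E'
from h import *
plan([478,-194.7,239],[0.968,0.25])
s,r=st(); print("grasp pt",s["tcp_pos"]+155*r[:,2])
c=camera("wrist"); cv2.imwrite("pics/q.png",c["frame"][:,:,::-1])
E
```

```text
clock: 14.2
tcp_pos: [475.8, -194.5, 236.5]
ee_rot: [-1.915, -2.48, -0.006]
wrist_force: [0.5, -0.1, -1.0]
grip_width: 0.454
clock: 14.8
tcp_pos: [476.1, -194.4, 236.6]
ee_rot: [-1.916, -2.48, -0.007]
wrist_force: [1.7, 0.1, -1.9]
grip_width: 0.095
tcp [ 476.1 -194.4  236.6] toolx [-0.252  0.968  0.009] tooly [ 0.968  0.252 -0.002] toolz [-0.004  0.008 -1.   ] clock 14.8 q6 -0.78 F [ 1.7  0.1 -1.9] g 0.095
units in tool axes [-0.01  0.03 -0.05]
twist deg 0.14 units 0.04
grasp pt [ 475.54799969 -193.15226144   81.61304954]
```

View pics/q.png

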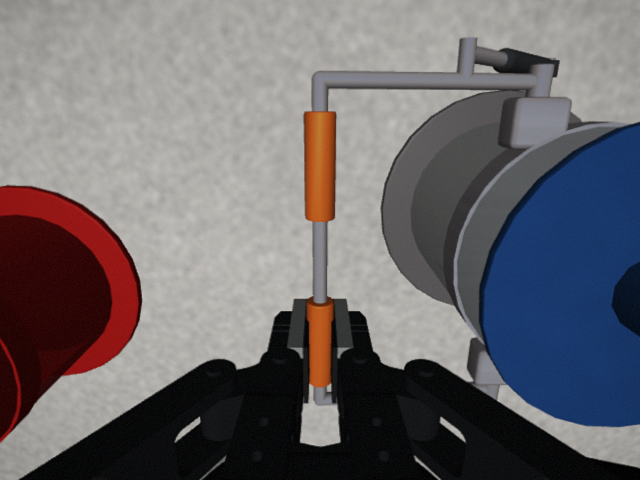

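Sleeve gripped: width 0.095, about 8–10 mm, and the sleeve shows between the pads at (320,345). I'll swing it along the 70 mm arc in stages.

```bash
cat > arc.py <<'E'
from h import *
s,r=st(); g=s["tcp_pos"]+r[:,2]*155
x=np.array([.968,.25]); y=np.array([-.25,.968]); ax=np.array([557.3,-138.4])
d=g[:2]-ax; X=d@x+23; Z=g[2]-75+0.4; print("clock",round(s["clock"],2),"tub x,y,z",(X-23).round(1),(d@y).round(1),g[2].round(1),"radius",np.hypot(X,Z).round(1),"phi",np.arctan2(Z,-X).round(3),"F",s["wrist_force"].round(1),"g",s["grip_width"].round(3),"toolz",r[:,2].round(3),"tooly",r[:,1].round(3))
phi=np.arctan2(Z,-X)
# next: targets from the current measured point toward ideal 70mm arc
p=np.array([X,Z])
for k in range(1,7):
    f=min(phi+0.15*k,1.9); q=np.array([-70*np.cos(f),70*np.sin(f)]); e=(q-p)/50; print("phi %.2f tool y %.2f z %.2f"%(f,e[0],-e[1])); p=q
E
python3 arc.py
python3 -m crank '[{"delta_pos":[0,0.04,-0.21],"twist":0},{"delta_pos":[0,0.07,-0.2],"twist":0},{"delta_pos":[0,0.1,-0.19],"twist":0}]'
python3 arc.py
```

```text
clock: 15.15
tcp_pos: [485.5, -192.2, 266.3]
ee_rot: [-1.913, -2.476, -0.002]
wrist_force: [1.4, -1.8, -10.6]
grip_width: 0.095Traceback (most recent call last):
  File "arc.py", line 4, in <module>
    d=g[:2]-ax; X=d@x+23; Z=g[2]-75+0.4; print("clock",round(s["clock"],2),"tub x,y,z",(X-23).round(1),(d@y).round(1),g[2].round(1),"radius",np.hypot(X,Z).round(1),"phi",np.arctan2(Z,-X).round(3),"F",s["wrist_force"].round(1),"g",s["grip_width"].round(3),"toolz",r[:,2].round(3),"tooly",r[:,1].round(3))
                                                                                                                                                                                                                                      ^^^^^^^^^^^^^^^^^^^^^
AttributeError: 'float' object has no attribute 'round'
Traceback (most recent call last):
  File "arc.py", line 4, in <module>
    d=g[:2]-ax; X=d@x+23; Z=g[2]-75+0.4; print("clock",round(s["clock"],2),"tub x,y,z",(X-23).round(1),(d@y).round(1),g[2].round(1),"radius",np.hypot(X,Z).round(1),"phi",np.arctan2(Z,-X).round(3),"F",s["wrist_force"].round(1),"g",s["grip_width"].round(3),"toolz",r[:,2].round(3),"tooly",r[:,1].round(3))
                                                                                                                                                                                                                                      ^^^^^^^^^^^^^^^^^^^^^
AttributeError: 'float' object has no attribute 'round'
```

```bash
sed -i 's/s\["grip_width"\].round(3)/round(s["grip_width"],3)/' arc.py; python3 arc.py
```

```text
clock 15.15 tub x,y,z -84.0 -32.4 111.3 radius 71.2 phi 0.542 F [  1.4  -1.8 -10.6] g 0.095 toolz [-0.009  0.009 -1.   ] tooly [ 0.968  0.253 -0.006]
phi 0.69 tool y 0.14 z -0.16
phi 0.84 tool y 0.15 z -0.15
phi 0.99 tool y 0.17 z -0.13
phi 1.14 tool y 0.18 z -0.10
phi 1.29 tool y 0.20 z -0.07
phi 1.44 tool y 0.21 z -0.04
```

```bash
python3 -m crank '[{"delta_pos":[0,0.14,-0.16],"twist":0},{"delta_pos":[0,0.15,-0.15],"twist":0},{"delta_pos":[0,0.17,-0.13],"twist":0}]'
python3 arc.py
```

```text
clock: 15.45
tcp_pos: [506.5, -186.7, 290.7]
ee_rot: [-1.908, -2.474, 0.007]
wrist_force: [-3.0, -3.5, -2.5]
grip_width: 0.088
clock 15.45 tub x,y,z -63.4 -32.3 135.7 radius 73.2 phi 0.986 F [-3.  -3.5 -2.5] g 0.088 toolz [-0.016  0.007 -1.   ] tooly [ 0.967  0.254 -0.014]
phi 1.14 tool y 0.22 z -0.05
phi 1.29 tool y 0.20 z -0.07
phi 1.44 tool y 0.21 z -0.04
phi 1.59 tool y 0.21 z -0.01
phi 1.74 tool y 0.21 z 0.02
phi 1.89 tool y 0.20 z 0.05
```

```bash
python3 -m crank '[{"delta_pos":[0,0.2,-0.08],"twist":0},{"delta_pos":[0,0.2,-0.06],"twist":0},{"delta_pos":[0,0.2,-0.03],"twist":0}]'
python3 arc.py
python3 - <<'E'
from h import *
c=camera("side");p=proj(c,[[530,-150,120]])[0].astype(int);cv2.imwrite("pics/r.png",cv2.resize(c["frame"][p[1]-60:p[1]+60,p[0]-80:p[0]+80],None,fx=5,fy=5,interpolation=cv2.INTER_CUBIC)[:,:,::-1])
c=camera("wrist"); cv2.imwrite("pics/r2.png",c["frame"][:,:,::-1])
E
```

```text
clock: 15.75
tcp_pos: [534.6, -179.1, 304.1]
ee_rot: [-1.903, -2.473, 0.018]
wrist_force: [-3.3, -3.4, -4.9]
grip_width: 0.092
clock 15.75 tub x,y,z -35.6 -32.2 149.1 radius 75.6 phi 1.404 F [-3.3 -3.4 -4.9] g 0.092 toolz [-0.024  0.004 -1.   ] tooly [ 0.966  0.256 -0.022]
phi 1.55 tool y 0.23 z 0.09
phi 1.70 tool y 0.21 z 0.01
phi 1.85 tool y 0.21 z 0.04
phi 1.90 tool y 0.06 z 0.02
phi 1.90 tool y 0.00 z -0.00
phi 1.90 tool y 0.00 z -0.00
```

View pics/r.png

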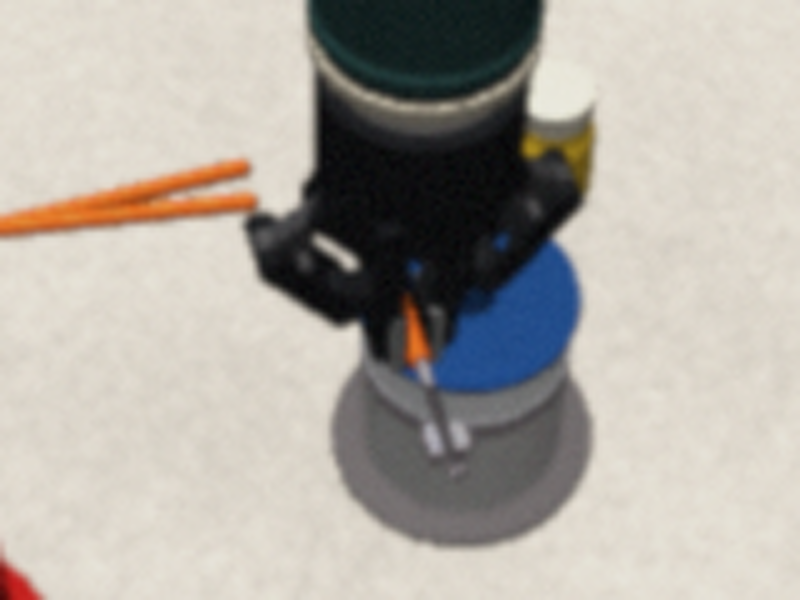

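View pics/r2.png

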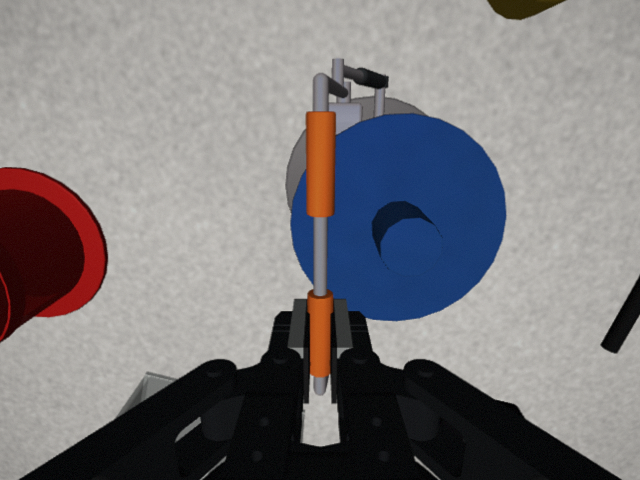

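The bar is almost upright and still held, and the knob ahead is clear. I'll carry on over and onto the knob.

```bash
python3 -m crank '[{"delta_pos":[0,0.2,0.01],"twist":0},{"delta_pos":[0,0.2,0.02],"twist":0},{"delta_pos":[0,0.15,0.04],"twist":0}]'
python3 arc.py
python3 - <<'E'
from h import *
c=camera("side");p=proj(c,[[530,-150,120]])[0].astype(int);cv2.imwrite("pics/s.png",cv2.resize(c["frame"][p[1]-60:p[1]+60,p[0]-80:p[0]+80],None,fx=5,fy=5,interpolation=cv2.INTER_CUBIC)[:,:,::-1])
c=camera("wrist"); cv2.imwrite("pics/s2.png",c["frame"][:,:,::-1])
E
```

```text
clock: 16.15
tcp_pos: [564.8, -170.8, 304.5]
ee_rot: [-1.907, -2.478, 0.012]
wrist_force: [-2.5, -4.3, -3.2]
grip_width: 0.088
clock 16.15 tub x,y,z -3.2 -32.1 149.5 radius 77.4 phi 1.829 F [-2.5 -4.3 -3.2] g 0.088 toolz [-0.017  0.003 -1.   ] tooly [ 0.966  0.256 -0.015]
phi 1.90 tool y 0.06 z 0.17
phi 1.90 tool y 0.00 z -0.00
phi 1.90 tool y 0.00 z -0.00
phi 1.90 tool y 0.00 z -0.00
phi 1.90 tool y 0.00 z -0.00
phi 1.90 tool y 0.00 z -0.00
```

View pics/s2.png

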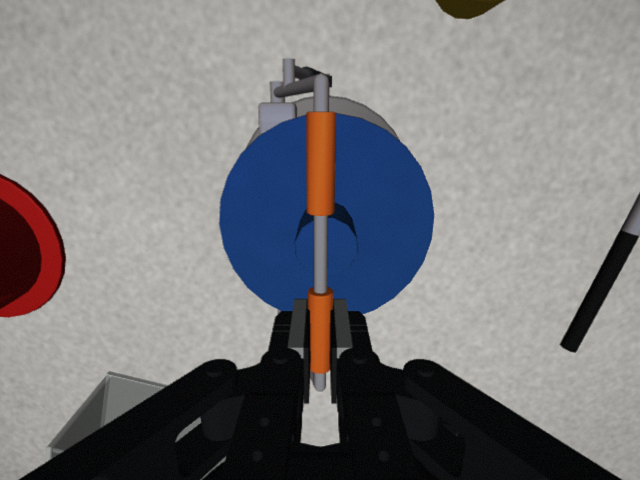

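The bar now lies over the knob (column 321 vs knob 326). A bit further and down until contact.

```bash
python3 -m crank '[{"delta_pos":[0,0.07,0.04],"twist":0},{"delta_pos":[0,0.03,0.05],"twist":0},{"delta_pos":[0,0,0],"twist":0}]'
python3 arc.py|head -1
```

```text
clock: 16.55
tcp_pos: [568.8, -169.7, 304.0]
ee_rot: [-1.903, -2.478, 0.017]
wrist_force: [2.4, 0.3, -11.5]
grip_width: 0.087
clock 16.55 tub x,y,z 0.4 -32.2 149.0 radius 78.0 phi 1.876 F [  2.4   0.3 -11.5] g 0.087 toolz [-0.02   0.001 -1.   ] tooly [ 0.966  0.258 -0.019]
```

```bash
python3 -m crank '[{"delta_pos":[0,0,0.06],"twist":0},{"delta_pos":[0,0,0.06],"twist":0},{"delta_pos":[0,0,0],"twist":0}]'
python3 arc.py|head -1
python3 - <<'E'
from h import *
c=camera("side");p=proj(c,[[530,-150,120]])[0].astype(int);cv2.imwrite("pics/t.png",cv2.resize(c["frame"][p[1]-60:p[1]+60,p[0]-80:p[0]+80],None,fx=5,fy=5,interpolation=cv2.INTER_CUBIC)[:,:,::-1])
E
```

```text
clock: 16.85
tcp_pos: [568.4, -169.5, 304.1]
ee_rot: [-1.905, -2.48, 0.016]
wrist_force: [1.7, -3.2, -14.1]
grip_width: 0.088
clock 16.85 tub x,y,z 0.3 -32.1 149.1 radius 78.1 phi 1.874 F [  1.7  -3.2 -14.1] g 0.088 toolz [-0.018  0.001 -1.   ] tooly [ 0.966  0.258 -0.017]
```

View pics/t.png

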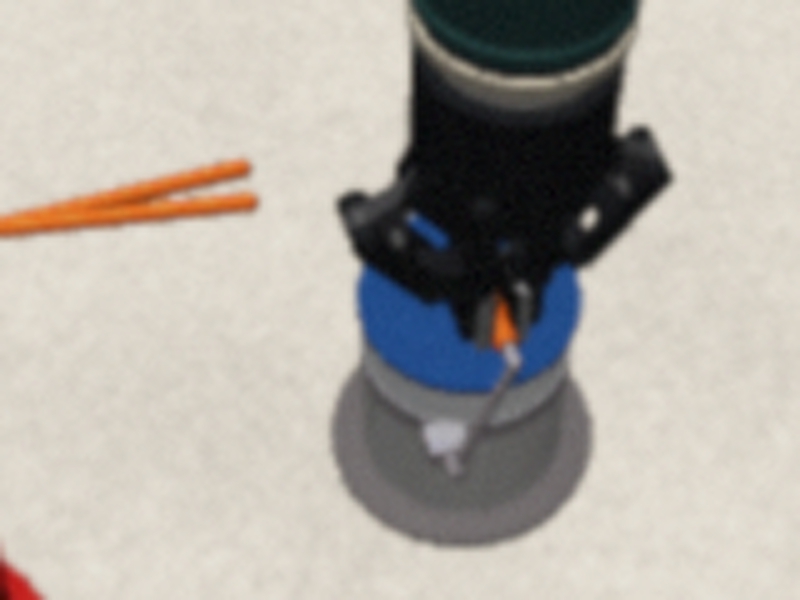

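```bash
python3 -m crank '[{"delta_pos":[0,0,0.12],"twist":0},{"delta_pos":[0,0,0.12],"twist":0}]'
python3 arc.py|head -1
```

```text
clock: 17.1
tcp_pos: [568.7, -169.5, 303.0]
ee_rot: [-1.907, -2.483, 0.015]
wrist_force: [-19.7, 6.3, 60.9]
grip_width: 0.09
clock 17.1 tub x,y,z 1.1 -32.6 148.1 radius 77.3 phi 1.887 F [-19.7   6.3  60.9] g 0.09 toolz [-0.014 -0.001 -1.   ] tooly [ 0.966  0.258 -0.014]
```

The bar is pressed firmly on the knob (61 N upward on the tool) and won't go further, so it's at its end position. I'll release and retreat.

```bash
python3 -m crank '[{"delta_pos":[0,0,0],"twist":0},{"delta_pos":[0,0,0],"twist":0},{"delta_pos":[0,0,0],"twist":0},{"delta_pos":[0,0,0],"twist":0}]' 0.2
python3 -m crank '[{"delta_pos":[0,0,-0.2],"twist":0},{"delta_pos":[0,0,-0.5],"twist":0},{"delta_pos":[0,0,-0.6],"twist":0},{"delta_pos":[0,0,-0.6],"twist":0},{"delta_pos":[-0.4,-0.4,-0.2],"twist":0},{"delta_pos":[-0.5,-0.5,0],"twist":0},{"delta_pos":[-0.5,-0.5,0],"twist":0},{"delta_pos":[-0.5,-0.5,0],"twist":0},{"delta_pos":[-0.5,-0.5,0],"twist":0},{"delta_pos":[0,0,0],"twist":0}]'
python3 fit.py u
python3 - <<'E'
from h import *
for n in("side","top"):
    c=camera(n);cv2.imwrite(f"pics/u_{n}.png",c["frame"][:,:,::-1])
E
```

```text
clock: 17.5
tcp_pos: [569.5, -169.1, 304.9]
ee_rot: [-1.91, -2.486, 0.01]
wrist_force: [1.5, -0.9, -0.1]
grip_width: 0.401
clock: 18.5
tcp_pos: [484.5, -320.3, 414.9]
ee_rot: [-1.902, -2.486, 0.012]
wrist_force: [0.1, -0.3, 0.2]
grip_width: 0.399
tcp [ 484.5 -320.3  414.9] toolx [-0.261  0.965  0.004] tooly [ 0.965  0.261 -0.013] toolz [-0.014  0.001 -1.   ] clock 18.5 q6 -0.96 F [ 0.1 -0.3  0.2] g 0.399
units in tool axes [3.11 2.39 2.48]
twist deg 0.67 units 0.17
```

View pics/u.png

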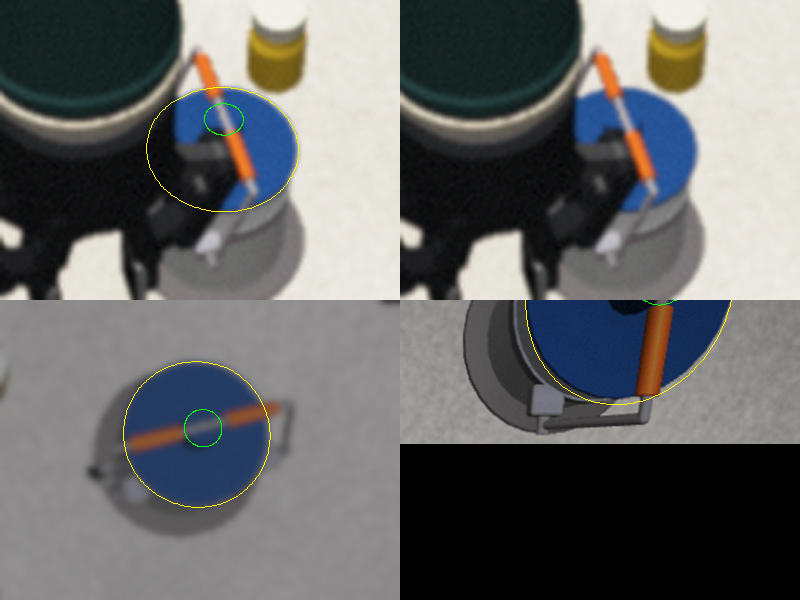

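View pics/u_side.png

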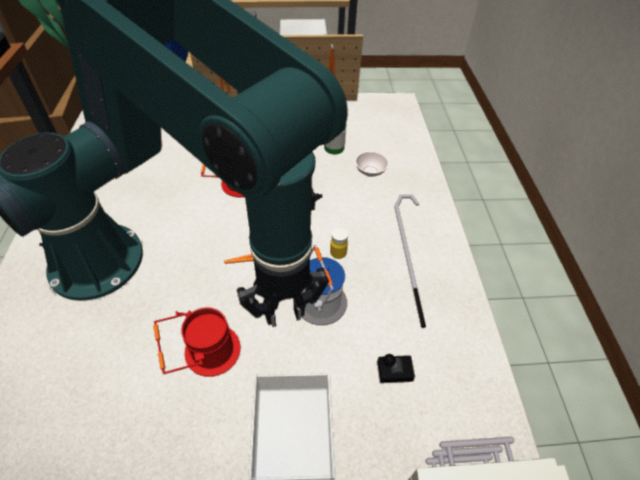

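View pics/u_top.png

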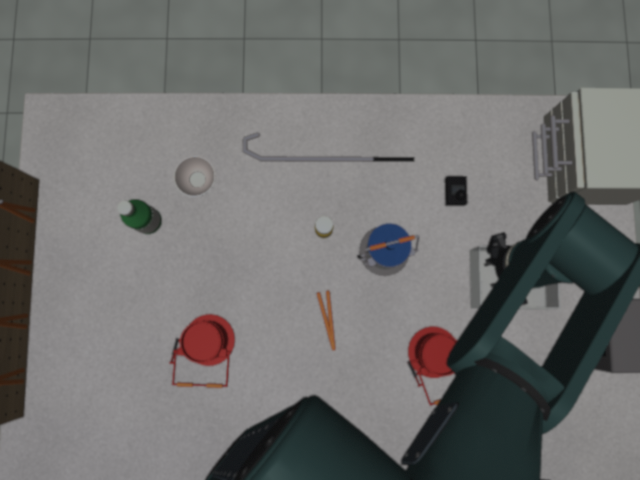

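```bash
python3 - <<'E'
from h import *
org=lambda h:(h[...,0]>4)&(h[...,0]<22)&(h[...,1]>120)&(h[...,2]>70)
t=camera("top");s=camera("side")
bt=blobs(org(cv2.cvtColor(t["frame"],cv2.COLOR_RGB2HSV)),(355,225,425,260),6);bs=blobs(org(cv2.cvtColor(s["frame"],cv2.COLOR_RGB2HSV)),(305,240,345,300),6)
print(bt,bs)
bt.sort(key=lambda b:b[0][0]);bs.sort(key=lambda b:b[0][1])
for a,b in zip(bt,bs): print(tri([(t,a[0]),(s,b[0])]),atz(t,a[0],141),atz(s,b[0],141))
x=np.array([.968,.25]);y=np.array([-.25,.968])
for k in(32,-32): print("expected",np.array([557.3,-138.4])+0*x+k*y)
E
```

```text
[(array([406.43, 238.59]), [400, 236, 14, 6, 46]), (array([377.38, 246.13]), [371, 244, 14, 6, 47])] [(array([317.78, 253.3 ]), [314, 247, 8, 14, 54]), (array([328.17, 278.02]), [325, 271, 7, 14, 42])]
[ 549.41144014 -107.85041424  143.8665474 ] [ 550.40162156 -108.12867893  141.        ] [ 548.93327973 -105.70619798  141.        ]
[ 566.6961533  -170.02097264  141.89255802] [ 566.76301303 -170.17121195  141.        ] [ 566.82149631 -169.39033768  141.        ]
expected [ 549.3   -107.424]
expected [ 565.3   -169.376]
```

The bar measures about 142–144 mm high (expected 141) and sits over the knob axis. Everything matches the closed state and the robot is clear, so I'm handing in.

```bash
python3 -c "
from rig import *
print(hand_in())"
```

```text
the job is handed in; nothing more can be done
None
```

The lid is on the tub and the bail is clamped over its knob. I handed the job in at about 19 s of the 54 s allowed; it reports no verdict.

**What I did:** I gripped the blue lid by its knob and carried it to the clear tub. It met the rim within 1 mm of the expected height, and I released it there. I then gripped the bail's -y sleeve, swung it along its arc past centre until it pressed on the knob, let go and backed away.

**Lid check:** with the bail on, the lid's outline in the top view matches one fully home on the tub's axis to within about 1 mm. The side view, though partly hidden by the arm, agrees.

**Bail check:** after release the bar stayed across the middle of the knob. I measured it 142 to 144 mm above the bench against about 141 expected, which is within camera error. Each sleeve was within 2 mm of its expected place.

**Forces:** the wrist force peaked at 61 N in the readings I took while pressing the bar onto the knob, against the 120 N limit. After I backed off it read zero.

**Not fully checked:** the bystanders, red tubs and switch look unmoved in the pictures by eye. The arm hid part of the crate and of one red tub in the last top view. I didn't measure the clamping force or pull on the bail to test it.

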